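Shut and latch the gate of the bottle bay

TASK

Shut the gate of the small bottle bay and latch it: lift the latch bar by its ball knob, swing the gate in until the bar has passed over the catch and presses the sprung pad a little, then lower the bar fully down behind the catch so that it holds the gate by itself, and let go. The keeper is lightly built, so feel your way and be gentle with it, and leave the bottles and glassware around where they are.

Things in the scene. Friction and masses are not known exactly. Their poses are not given: they have to be found in the camera images.
- bay: The bottle bay, fixed to the bench: grey base plate 175 x 285 x 8 mm, clear side and back panels 98 mm high. Origin at the centre of its underside, z up; its gated front looks to its own -x. The gate's vertical hinge axis is at x = -75, y = +120 mm of this frame; at the other end of the front, y = -118 mm, the steel keeper stands on a post.
- keeper_mid (a point): Middle of the keeper's slot floor (90 mm above the bench) IF the keeper stood at its middle setting; axes as the bay's. The keeper is a steel U, 24 mm wide in y: catch in front (-x), slot, sprung black pad behind. It is screwed down anywhere within +-13 mm of this along the bay's x; that setting has no reading and must be felt. More than 14 N on any part of it is too much.
- catch_mid (a point): Top inner edge of the catch, 105 mm above the bench, at the keeper's middle setting (the real one is up to 13 mm off along the bay's x). The catch is a square-edged block 22 mm thick on the -x side of this point, 15 mm above the slot floor; pressed from above it sinks up to 5 mm at 2 N/mm, sideways it is rigid. The bar, 10 mm thick, must come down on the +x side of it.
- pad_mid (a point): Relaxed face of the sprung pad at the keeper's middle setting, 8 mm behind the catch's inner face; upright, from 94 to 134 mm above the bench. It gives way to +x by up to 5 mm at 2 N/mm, then is rigid. The bar must press it in at least 2 mm (4 N; about 5 N at the knob) to clear the catch; at the stop it pushes 10 N (about 13 N at the knob). Slippery.
- gate (a joint): Swing of the gate in rad: 0 = shut at the keeper's middle setting (gate along the bay's -y from the hinge), positive = open towards the bay's -x; a little negative when farther in. Starts 0.3 to 0.7; latched it reads -0.06 to +0.06 by the keeper setting. The gate (205 mm long, top 104 mm above the bench) swings with little friction and stays where left.
- latch_bar (a joint): Lift of the latch bar in rad: 0 = level, resting on its pin by its own weight; positive = nose raised. Behind the catch and fully down it reads 0; lying on top of the catch it reads about 0.07. To pass over the catch it needs more than about 0.08; from about 0.2 it would pass over the pad too.
- gate_hinge (a point): Point on the gate's vertical hinge axis, 100 mm above the bench; the gate turns about it.
- knob (a point): Centre of the black ball knob, 24 mm diameter, standing on a 10 mm neck on the latch bar; the only part to grasp (from above, fingers closing across the bar, i.e. along the swing). With the bar down it is 133 mm above the bench. It lies 185 mm from the gate hinge along the gate and 14 mm in front of the gate's middle plane, 115 mm beyond the bar's pivot and 33 mm above its middle line.
- nose (a point): Middle of the free end of the steel latch bar (194 mm long, 10 thick, 14 high, 0.26 kg), whose middle line is 100 mm above the bench when level. It pivots on the gate's front, 70 mm from the gate hinge along the gate; this point is 182 mm beyond the pivot. The keeper meets the bar 156 to 180 mm from the pivot.
- pot_salt: White screw-cap pot with a broad ridged cap, 52 mm diameter, 82 mm tall, standing inside the bay; leave it alone. Origin at the centre of its underside.
- bottle_small: Small clear screw-cap bottle, 44 mm diameter, 88 mm tall, standing inside the bay; leave it alone. Origin at the centre of its underside.
- beaker_a: Glass beaker, 49 mm diameter, 60 mm tall, on the bench beside the keeper end of the bay; leave it alone. Origin at the centre of its underside.
- petri_1: Petri dish, 90 mm diameter, 15 mm tall, on the bench beside the hinge end of the bay; leave it alone. Origin at the centre of its underside.

How it is judged:
On the way:
1. the latch bar is lifted clear while the gate is still in front of the catch (value of joint latch_bar above 0.085 rad and value of joint gate above 0.068 rad), for 0.1 s.
At the end, for the whole second after the job is handed in: The gate is shut (within 0.067 rad) with the latch bar fully down behind the catch (lift below 0.025 rad), holding the gate against the sprung pad by itself, at rest (value of joint gate between -0.068 and 0.067 rad and value of joint latch_bar below 0.025 rad and contact force between latch_bar and the arm below 0.1 N and velocity of joint gate between -0.05 and 0.05 rad/s); the robot touches nothing.
It fails at once if more than 14 N on the keeper (catch, slot or sprung pad) (contact force between keeper and anything else above 14 N).
It fails at once if the pot in the bay is shifted more than 15 mm (distance of pot_salt from where it was at the start of the episode above 0.015 m).
It fails at once if the small bottle in the bay is shifted more than 15 mm (distance of bottle_small from where it was at the start of the episode above 0.015 m).
It fails at once if the beaker is shifted more than 15 mm (distance of beaker_a from where it was at the start of the episode above 0.015 m).
It fails at once if the petri dish is shifted more than 15 mm (distance of petri_1 from where it was at the start of the episode above 0.015 m).
It also fails if it takes over 64 s, if anything falls off the work surface, if the arm or the gripper's body presses on something with over 40 N, if the wrist force passes 120 N, or if a joint passes its speed limit or range.

ROBOT

A 6-joint arm with a two-finger parallel gripper is mounted at the origin on a cart in front of the work surface, level with it; the furniture and walls round the work are solid. World frame = base frame: x ahead of the robot, y to its left, z up, the work surface at z = 0. Lengths are in m, angles in rad, forces in N, time in s.
With the tool pointing down it reaches from about 0.3 to 0.875 m from the base axis. Payload 6.4 kg.
Tool frame: the origin (TCP) lies where the fingers leave the gripper's body, on its centre line; the fingertips stand 73 mm ahead of it and the grasp point (between the pads) lies 54 mm ahead of it; z points along the fingers, y is the line along which they close (so a half turn about z gives the same grasp; the last joint's range is limited). The gripper opens to 85 mm and grips with 20 to 120 N. Pads are 22 mm wide; open, the fingers measure 114 mm over their backs; the gripper's body (76 mm by 85 mm) begins 54 mm behind the grasp point. The pads swing forward as they close: fully open they stand 13 mm farther back than shut.
Start: joints at [1.13, 0.181, 1.607, -0, 1.354, -0.206], TCP at [0.134, 0.559, 0.304] pointing down, gripper open.
Joint ranges: [-2.99, 2.99], [-0.89, 2.07], [0.3, 2.58], [-1.14, 4.28], [0, 2.63], [-3.12, 3.12]. Speed limits (rad/s): [2.57, 2.57, 3.01, 3.14, 3.14, 3.14].

INTERFACE

Orientations are given as a unit quaternion [w, x, y, z].
In Python, from bench import ctrl gives the robot as it stands.
- The arm moves only by the tool carry_out, never from a script. Its argument "steps" is one flat list of numbers, 7 for each row, row after row: the shift along the tool's x, y, z in m, then the turn, a rotation vector about the tool's x, y, z in rad, then the opening, from 0 (shut) to 1 (fully open). In form: [dx, dy, dz, wx, wy, wz, claw, dx, dy, dz, wx, wy, wz, claw, ...]. A call has 1 to 20 rows; each row is the pose to reach, as a shift and turn from the pose commanded when the call began, along the tool's axes at that moment; what a row does not reach only later rows make up. A row lasts 1/10 s, in which the tool goes at most 50 mm and 8.59 degrees, less where a joint would pass 70% of its speed; a pose out of reach is approached as far as the arm can. A call with a gripper value outside its range is refused whole. The fingers move at their own pace and stop on an object; the grip force is fixed at half the most. Time passes only in rows, so rows that repeat a pose let the fingers close. It gives the time, the measured TCP pose, the force, the opening and the grip force at its end, in the units of the state.
- ctrl.get_obs(): the state, without advancing time (a new reading comes with each control period).
- ctrl.camera(name): name is "side" or "top" or "wrist"; returns the picture (384x512x3 uint8, red, green, blue); there is no depth.
- ctrl.camera_params(name): a dict with "vertical_fov" (degrees; the focal length in pixels is half the picture's height over the tangent of half this angle, whatever the lens; pixels are square), "cx", "cy" (the principal point, pixels), "k1" (the pictures are not rectified: a ray, as slopes to the right and down, at radius r is drawn at 1 + k1 r^2 times it, then the intrinsics apply), "cam_to_world" (4x4, takes a point from camera to world coordinates); the wrist camera has in their place "hand_eye" (4x4, takes a point from camera to tool coordinates, whose origin is the TCP and whose axes are the flange's). Camera axes: x right, y down, z forward; pixel columns grow to the right and rows downward; lengths in m; the calibration is good to about 2 mm. A picture is of the moment at which its call begins: read the wrist's pose just before it. camera_params takes no time and is no camera call.
- ctrl.hand_in(): hands the job in; it is judged then, once.
The state is a dict: "time_s": time; "q": joint angles; "dq": joint speeds; "joint_efforts": joint torques, N m; "eef_pos": TCP position; "eef_rot": TCP orientation; "wrist_force": force on the tool from outside, world axes, zero at the start; "torque": the same for the moment, N m; "opening": opening from 0.0 (shut) to 1.0 (fully open); "grasp_force": force on a finger pad.
Only numpy, scipy, OpenCV 4.12 (cv2) and the standard library are available. Lean on these libraries where they do the work, as an engineer would, in place of code of your own. Each camera call takes 0.05 s, during which the arm holds its last target. There are 200 camera calls.

## Working session

There is one attempt and no reset: what is moved stays moved. The work goes in short steps, Python scripts to look and compute and a tool call to move; the robot and the scene stay as the last step left them, time stands still between calls to the robot, and variables do not carry over. Pictures are saved under pics/ and viewed, at most 10 in all, crops included, and the job is handed in when it is done.

Besides the shell and the picture viewer there is one more tool, called after ">>>" as name(argument=value, ...), one argument or row to a line, values as JSON. carry_out: Moves the arm, as the interface text tells. Its arguments: {"type":"object","properties":{"steps":{"type":"array"}},"required":["steps"]}

```bash
mkdir -p pics
cat > h.py <<'E'
import numpy as np,cv2
from scipy.spatial.transform import Rotation as R
from bench import ctrl
def K(p):
    f=192/np.tan(np.radians(p["vertical_fov"])/2); return f
def T(name,obs=None):
    p=ctrl.camera_params(name)
    if "cam_to_world" in p: return p,np.array(p["cam_to_world"])
    o=obs or ctrl.get_obs(); M=np.eye(4); q=o["eef_rot"]; M[:3,:3]=R.from_quat([q[1],q[2],q[3],q[0]]).as_matrix(); M[:3,3]=o["eef_pos"]
    return p,M@np.array(p["hand_eye"])
def proj(p,M,X):
    X=np.atleast_2d(X); c=(X-M[:3,3])@M[:3,:3]; s=c[:,:2]/c[:,2:]; r2=(s**2).sum(1,keepdims=True)
    return s*(1+p["k1"]*r2)*K(p)+[p["cx"],p["cy"]]
def ray(p,M,uv):
    d=(np.array(uv,float)-[p["cx"],p["cy"]])/K(p); s=d.copy()
    for _ in range(30): s=d/(1+p["k1"]*(s@s))
    v=M[:3,:3]@np.array([s[0],s[1],1]); return M[:3,3],v
def atz(p,M,uv,z):
    o,v=ray(p,M,uv); return o+v*(z-o[2])/v[2]
def snap(n,f):
    im=ctrl.camera(n)[:,:,::-1]; cv2.imwrite(f,im); return im
E
python3 - <<'E'
from h import *
o=ctrl.get_obs(); print(o)
ims=[snap(n,f"pics/{n}0.png") for n in("side","top","wrist")]
for n in("side","top","wrist"):
    p,M=T(n); print(n,p["vertical_fov"],p["k1"],np.round(M,3).tolist())
E
```

```text
{'time_s': 0.0, 'q': array([ 1.12971142e+00,  1.81512620e-01,  1.60803118e+00,  2.21092080e-05,
        1.35379328e+00, -2.06312795e-01]), 'dq': array([ 0.00091016,  0.00089089,  0.00176364, -0.00115323,  0.00019108,
       -0.00126539]), 'joint_efforts': array([-4.05310857e-05, -4.44869184e+01, -3.51339555e+01, -2.80816130e-04,
        8.75629135e-03,  1.24048483e-05]), 'eef_pos': array([0.13355248, 0.55882817, 0.30298882]), 'eef_rot': array([-2.87661933e-04,  1.17118981e-01,  9.93117507e-01, -8.23480840e-04]), 'wrist_force': array([ 0.57186472, -0.18745392, -0.24104556]), 'torque': array([ 0.03608462, -0.02620504,  0.07448328]), 'grasp_force': 0.0, 'opening': 0.9970890836837634}
side 52.697242824923805 -0.09533840508301934 [[-0.983, -0.119, 0.137, 0.43], [-0.182, 0.634, -0.751, 0.876], [0.002, -0.764, -0.645, 0.821], [0.0, 0.0, 0.0, 1.0]]
top 53.5011727638021 -0.03838446760902861 [[0.026, -0.997, 0.067, 0.532], [-1.0, -0.026, -0.004, 0.043], [0.006, -0.067, -0.998, 1.178], [0.0, 0.0, 0.0, 1.0]]
wrist 67.73445556272104 -0.028977360465411783 [[0.233, 0.926, 0.298, 0.057], [0.972, -0.221, -0.073, 0.577], [-0.001, 0.307, -0.952, 0.374], [0.0, 0.0, 0.0, 1.0]]
```

View pics/top0.png

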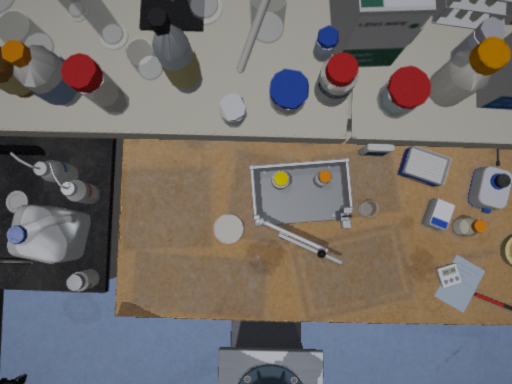

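View pics/side0.png

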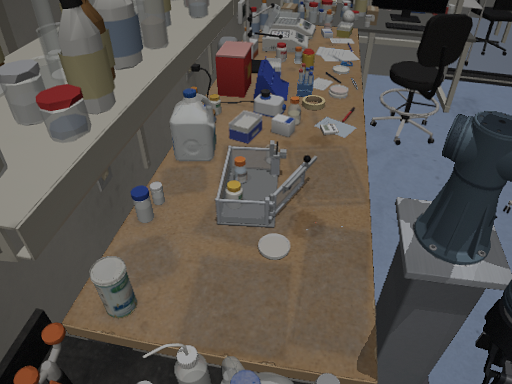

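The top view shows the bay at about (300,192), with the gate hinge near (258,221), the knob at (321,253) and the keeper at (346,216). I'll enlarge both views.

Run:
```python
import cv2,numpy as np
a=cv2.imread("pics/top0.png")[150:270,240:390]; b=cv2.imread("pics/side0.png")[130:240,205:325]
cv2.imwrite("pics/c1.png",cv2.resize(a,(750,600),interpolation=cv2.INTER_CUBIC))
cv2.imwrite("pics/c2.png",cv2.resize(b,(600,550),interpolation=cv2.INTER_CUBIC))
```

```text
(no output)
```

View pics/c1.png

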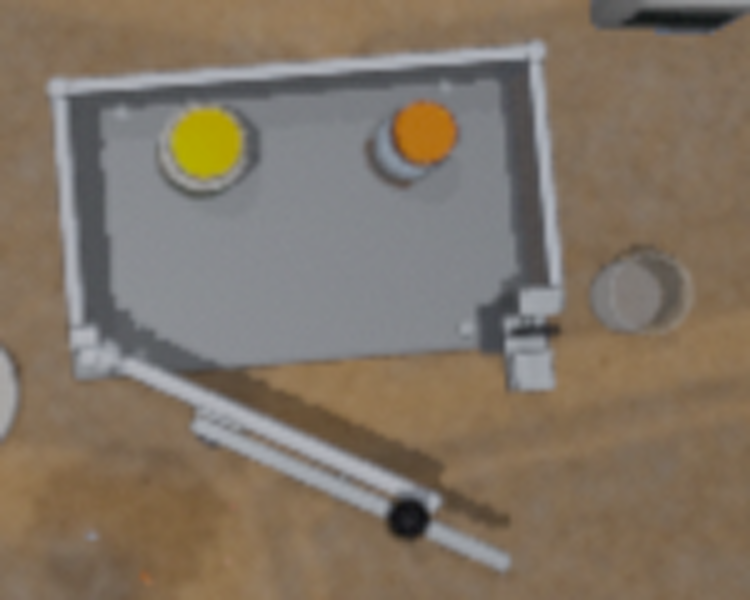

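View pics/c2.png

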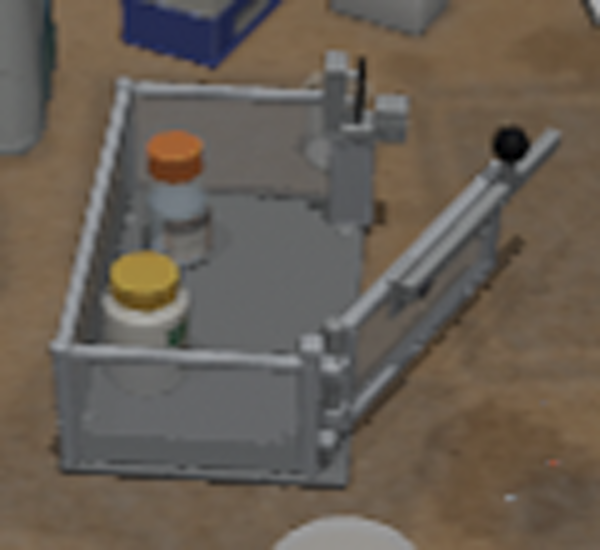

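Top crop (5x, offset 240,150): knob (408,518), nose (508,562), hinge (97,358), back corners (57,88) and (538,48), catch inner edge about (530,348), pad about (530,330). In the side crop (offset 205,130) the knob is at (511,144) and the catch at (392,105).

Run:
```python
from h import *
p,M=T("top"); c=lambda u,v:((u+.5)/5+240-.5,(v+.5)/5+150-.5)
pts=dict(knob=(408,518,.133),nose=(508,562,.107),hinge=(97,358,.104),bl=(57,88,.098),br=(538,48,.098),fr=(545,300,.098),cin=(530,348,.105),cout=(532,388,.105),catL=(508,370,.105),catR=(552,368,.105),bar0=(196,428,.107))
P={k:atz(p,M,c(u,v),z) for k,(u,v,z) in pts.items()}
for k in P: print(k,np.round(P[k],4))
d=P['br']-P['bl']; print("back len",np.linalg.norm(d[:2]),"dir",np.degrees(np.arctan2(d[1],d[0])))
print("hinge-knob",np.linalg.norm((P['knob']-P['hinge'])[:2]),"exp",np.hypot(.185,.014))
print("hinge-cin",(P['cin']-P['hinge']))
ps,Ms=T("side")
o,v=ray(ps,Ms,((511.5)/5+205-.5,(144.5)/5+130-.5)); o2,v2=ray(p,M,c(408,518))
A=np.c_[v,-v2]; t=np.linalg.lstsq(A,o2-o,rcond=None)[0]; print("tri knob",o+v*t[0],o2+v2*t[1])
yaw=np.arctan2(d[1],d[0])+np.pi/2 # bay -y along d => yaw
print("bay yaw",np.degrees(yaw))
Rz=np.array([[np.cos(yaw),-np.sin(yaw)],[np.sin(yaw),np.cos(yaw)]])
H=P['hinge'][:2]
for k in P: print(k,"bay rel",np.round(Rz.T@(P[k][:2]-H)+[-.075,.12],4))
```

```text
knob [ 0.4569 -0.1269  0.133 ]
nose [ 0.4319 -0.1877  0.107 ]
hinge [0.5399 0.0452 0.104 ]
bl [0.6933 0.0721 0.098 ]
br [ 0.7241 -0.2032  0.098 ]
fr [ 0.5794 -0.2087  0.098 ]
cin [ 0.5518 -0.1989  0.105 ]
cout [ 0.5293 -0.2003  0.105 ]
catL [ 0.5391 -0.1866  0.105 ]
catR [ 0.5408 -0.2115  0.105 ]
bar0 [ 0.5022 -0.0113  0.107 ]
back len 0.2770719466569524 dir -83.621741262046
hinge-knob 0.19106105944403853 exp 0.18552897347853783
hinge-cin [ 0.01190186 -0.24407144  0.001     ]
tri knob [ 0.45680334 -0.12713747  0.13164982] [ 0.45677901 -0.12713954  0.13165191]
bay yaw 6.378258737953995
knob bay rel [-0.1766 -0.0418]
nose bay rel [-0.2082 -0.0994]
hinge bay rel [-0.075  0.12 ]
bl bay rel [0.0804 0.1298]
br bay rel [ 0.0804 -0.1473]
fr bay rel [-0.0639 -0.1367]
cin bay rel [-0.0903 -0.1239]
cout bay rel [-0.1128 -0.1228]
catL bay rel [-0.1015 -0.1102]
catR bay rel [-0.1026 -0.1352]
bar0 bay rel [-0.1188  0.0681]
```

>>> carry_out(
  steps=[-0.12, -0.15, 0, 0, 0, 0.4, 1, -0.474, -0.592, 0.02, 0, 0, 1.71, 0.7, -0.474, -0.592, 0.02, 0, 0, 1.71, 0.7, -0.474, -0.592, 0.02, 0, 0, 1.71, 0.7, -0.474, -0.592, 0.02, 0, 0, 1.71, 0.7, -0.474, -0.592, 0.02, 0, 0, 1.71, 0.7, -0.474, -0.592, 0.02, 0, 0, 1.71, 0.7, -0.474, -0.592, 0.02, 0, 0, 1.71, 0.7, -0.474, -0.592, 0.02, 0, 0, 1.71, 0.7, -0.474, -0.592, 0.02, 0, 0, 1.71, 0.7, -0.474, -0.592, 0.02, 0, 0, 1.71, 0.7, -0.474, -0.592, 0.02, 0, 0, 1.71, 0.7, -0.474, -0.592, 0.02, 0, 0, 1.71, 0.7, -0.474, -0.592, 0.02, 0, 0, 1.71, 0.7, -0.474, -0.592, 0.02, 0, 0, 1.71, 0.7, -0.474, -0.592, 0.02, 0, 0, 1.71, 0.7, -0.474, -0.592, 0.02, 0, 0, 1.71, 0.7, -0.474, -0.592, 0.02, 0, 0, 1.71, 0.7, -0.474, -0.592, 0.02, 0, 0, 1.71, 0.7, -0.474, -0.592, 0.02, 0, 0, 1.71, 0.7],
)

```text
time_s: 2.15
eef_pos: [0.4567, -0.1254, 0.2841]
eef_rot: [0.0, 0.826, 0.564, 0.0]
wrist_force: [-0.5, 0.5, 0.2]
opening: 0.702
grasp_force: 0.0
```

Run:
```python
from h import *
o=ctrl.get_obs(); print(o["time_s"],o["eef_pos"],o["q"],o["wrist_force"])
p,M=T("wrist",o); print(np.round(R.from_matrix((M@np.linalg.inv(np.array(p["hand_eye"])))[:3,:3]).as_matrix(),3).tolist())
snap("wrist","pics/w1.png")
print(proj(p,M,[[.457,-.127,.133],[.432,-.188,.107],[.5518,-.1989,.105]]))
```

```text
2.15 [ 0.45673616 -0.12542141  0.28409056] [-5.19387164e-01 -3.13582988e-02  1.87502785e+00  7.97123981e-05
  1.29762477e+00 -1.47333101e-01] [-0.45561062  0.54711364  0.21567423]
[[0.364, 0.932, 0.0], [0.932, -0.364, -0.0], [0.0, 0.0, -1.0]]
[[258.47560605 196.78670848]
 [257.23132331 250.91972244]
 [377.92558333 218.72953324]]
```

View pics/w1.png

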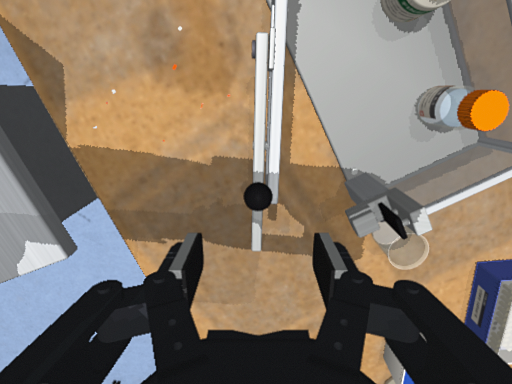

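The wrist view has the knob at (258,196), within a pixel of the prediction, and the bar lies along the tool's x axis. I'll descend and grasp.

>>> carry_out(
  steps=[-0.001, 0.001, 0.045, 0, 0, 0, 0.7, -0.001, 0.001, 0.08, 0, 0, 0, 0.7, -0.001, 0.001, 0.094, 0, 0, 0, 0.6, -0.001, 0.001, 0.094, 0, 0, 0, 0.4, -0.001, 0.001, 0.094, 0, 0, 0, 0.3, -0.001, 0.001, 0.094, 0, 0, 0, 0.2, -0.001, 0.001, 0.094, 0, 0, 0, 0.1, -0.001, 0.001, 0.094, 0, 0, 0, 0.1, -0.001, 0.001, 0.094, 0, 0, 0, 0.1, -0.001, 0.001, 0.094, 0, 0, 0, 0.1, -0.001, 0.001, 0.094, 0, 0, 0, 0.1],
)

```text
time_s: 3.3
eef_pos: [0.4584, -0.1282, 0.1909]
eef_rot: [0.001, 0.826, 0.563, 0.001]
wrist_force: [0.6, 3.2, 7.2]
opening: 0.244
grasp_force: 59.3
```

>>> carry_out(
  steps=[0.003, 0, -0.004, 0, -0.035, 0, 0.1, 0.0065, 0, -0.008, 0, -0.07, 0, 0.1, 0.01, 0, -0.012, 0, -0.105, 0, 0.1, 0.013, 0, -0.0155, 0, -0.14, 0, 0.1, 0.013, 0, -0.0155, 0, -0.14, 0, 0.1, 0.013, 0, -0.0155, 0, -0.14, 0, 0.1],
)

```text
time_s: 3.9
eef_pos: [0.4623, -0.1156, 0.205]
eef_rot: [0.039, 0.824, 0.562, -0.057]
wrist_force: [2.7, 3.2, -3.6]
opening: 0.241
grasp_force: 58.8
```

Run:
```python
from h import *
o=ctrl.get_obs(); print(o["time_s"],o["eef_pos"],o["q"],o["wrist_force"],o["torque"])
a=snap("wrist","pics/w2.png"); b=snap("side","pics/s2.png")
b=cv2.resize(b[130:240,205:325],None,fx=3.49,fy=3.49,interpolation=2)
cv2.imwrite("pics/m2.png",np.hstack([a[:,130:480],b[:384]]))
```

```text
3.9 [ 0.46233475 -0.11557387  0.20497078] [-0.4217412   0.09471609  1.92596012 -0.1539886   1.11919288  0.01891286] [ 2.71106018  3.16753234 -3.57629217] [ 0.76215515 -0.44072443 -0.01617836]
```

View pics/m2.png

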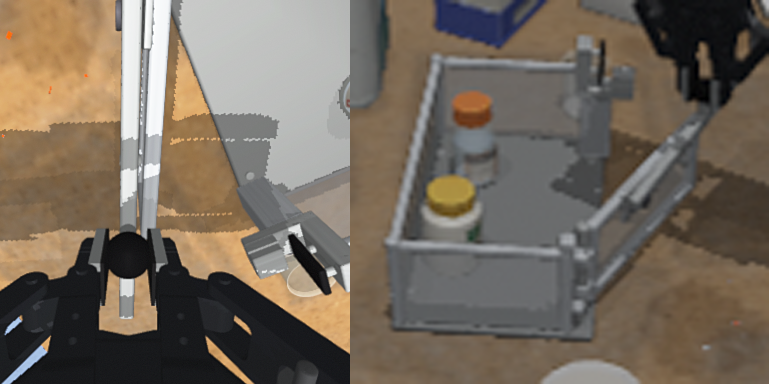

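Run:
```python
from h import *
p,M=T("wrist")
o=ctrl.get_obs(); q=o["eef_rot"]; Rt=R.from_quat([q[1],q[2],q[3],q[0]]).as_matrix(); t=o["eef_pos"]
uv=(128+130,255); oo,v=ray(p,M,uv)
H=np.array([.5405,.0397])
# knob: distance sqrt(184.. ) grasp z ahead s.t. closest to tool z axis plane y
n=Rt[:,1]; s=((t-oo)@n); 
for ah in (.048,.054,.06):
    print(ah,t+Rt[:,2]*ah, proj(p,M,t+Rt[:,2]*ah))
    k=t+Rt[:,2]*ah; d=k[:2]-H; print(np.hypot(*d))
k=t+Rt[:,2]*.052; d=k[:2]-H
th=np.arctan2(d[1],d[0]); print("knob dir deg",np.degrees(th))
im=cv2.imread("pics/w2.png"); cv2.imwrite("pics/w2c.png",cv2.resize(im[200:330,350:500],(750,650)[:2],interpolation=2)[:600])
```

```text
0.048 [ 0.45975617 -0.12178742  0.15730009] [[257.40423356 266.74202797]]
0.18054847542092287
0.054 [ 0.4594508  -0.122555    0.15135723] [[257.4176377  259.90105924]]
0.18137160252211149
0.06 [ 0.45914543 -0.12332259  0.14541437] [[257.43002726 253.57937053]]
0.18219475650716482
knob dir deg -116.55029102921664
```

View pics/w2c.png

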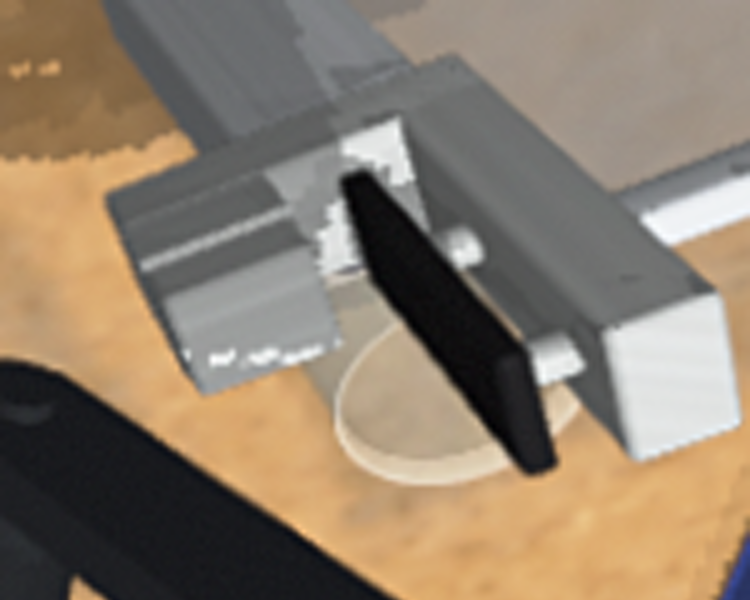

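Run:
```python
from h import *
p,M=T("wrist")
yaw=np.radians(6.4); Rz=np.array([[np.cos(yaw),-np.sin(yaw)],[np.sin(yaw),np.cos(yaw)]]); H=np.array([.5405,.0397])
for c in [(312,245),(340,345),(165,300),(205,392)]:
    w=atz(p,M,(c[0]/5+350,c[1]/5+200),.105); print(np.round(w,4),"bay",np.round(Rz.T@(w[:2]-H)+[-.075,.12],4))
for c in [(345,180),(370,165),(525,350),(530,475),(555,465)]:
    w=atz(p,M,(c[0]/5+350,c[1]/5+200),.134); print(np.round(w,4),"bay",np.round(Rz.T@(w[:2]-H)+[-.075,.12],4))
```

```text
[ 0.549  -0.1899  0.105 ] bay [-0.0921 -0.1091]
[ 0.5504 -0.2099  0.105 ] bay [-0.093  -0.1292]
[ 0.5279 -0.1919  0.105 ] bay [-0.1133 -0.1088]
[ 0.5304 -0.2115  0.105 ] bay [-0.1131 -0.1285]
[ 0.5438 -0.1537  0.134 ] bay [-0.0933 -0.0726]
[ 0.5467 -0.1527  0.134 ] bay [-0.0903 -0.0719]
[ 0.5611 -0.1873  0.134 ] bay [-0.0798 -0.1079]
[ 0.5602 -0.2091  0.134 ] bay [-0.0831 -0.1294]
[ 0.5633 -0.2085  0.134 ] bay [-0.08   -0.1292]
```

```bash
cat >> h.py <<'E'
HX=np.array([.5405,.0402,0])
def pose():
    o=ctrl.get_obs(); q=o["eef_rot"]; return R.from_quat([q[1],q[2],q[3],q[0]]),np.array(o["eef_pos"]),o
def swing(d,dz=0):
    r,t,_=pose(); D=R.from_euler('z',d); t2=D.apply(t-HX)+HX+[0,0,dz]
    return np.round(np.r_[r.inv().apply(t2-t),(r.inv()*D*r).as_rotvec()],4)
E
python3 - <<'E'
from h import *
for d in (.02,.06,.1,.14,.18,.22,.26,.3,.34,.38,.41,.43): print(d,list(swing(d)))
E
```

```text
0.02 [np.float64(-0.0003), np.float64(0.0035), np.float64(0.0), np.float64(-0.0028), np.float64(-0.0), np.float64(-0.0198)]
0.06 [np.float64(-0.0006), np.float64(0.0104), np.float64(0.0001), np.float64(-0.0083), np.float64(-0.0), np.float64(-0.0594)]
0.1 [np.float64(-0.0007), np.float64(0.0174), np.float64(0.0001), np.float64(-0.0138), np.float64(-0.0001), np.float64(-0.099)]
0.14 [np.float64(-0.0005), np.float64(0.0244), np.float64(0.0001), np.float64(-0.0193), np.float64(-0.0001), np.float64(-0.1387)]
0.18 [np.float64(-0.0), np.float64(0.0314), np.float64(-0.0), np.float64(-0.0248), np.float64(-0.0001), np.float64(-0.1783)]
0.22 [np.float64(0.0007), np.float64(0.0383), np.float64(-0.0001), np.float64(-0.0303), np.float64(-0.0001), np.float64(-0.2179)]
0.26 [np.float64(0.0017), np.float64(0.0452), np.float64(-0.0003), np.float64(-0.0358), np.float64(-0.0002), np.float64(-0.2575)]
0.3 [np.float64(0.003), np.float64(0.052), np.float64(-0.0005), np.float64(-0.0413), np.float64(-0.0002), np.float64(-0.2971)]
0.34 [np.float64(0.0046), np.float64(0.0588), np.float64(-0.0007), np.float64(-0.0468), np.float64(-0.0002), np.float64(-0.3368)]
0.38 [np.float64(0.0064), np.float64(0.0656), np.float64(-0.0009), np.float64(-0.0523), np.float64(-0.0002), np.float64(-0.3764)]
0.41 [np.float64(0.008), np.float64(0.0705), np.float64(-0.0012), np.float64(-0.0564), np.float64(-0.0002), np.float64(-0.4061)]
0.43 [np.float64(0.0091), np.float64(0.0739), np.float64(-0.0013), np.float64(-0.0592), np.float64(-0.0003), np.float64(-0.4259)]
```

>>> carry_out(
  steps=[-0.0003, 0.0035, 0, -0.0028, 0, -0.02, 0.1, -0.0006, 0.0105, 0, -0.0083, 0, -0.06, 0.1, -0.0007, 0.0175, 0, -0.0138, 0, -0.1, 0.1, -0.0005, 0.0245, 0, -0.0193, 0, -0.139, 0.1, 0, 0.0315, 0, -0.0248, 0, -0.178, 0.1, 0.0007, 0.0385, 0, -0.03, 0, -0.218, 0.1, 0.0017, 0.045, -0.0003, -0.0358, 0, -0.258, 0.1, 0.003, 0.052, -0.0005, -0.0413, 0, -0.297, 0.1, 0.0046, 0.059, -0.0007, -0.0468, 0, -0.337, 0.1, 0.0064, 0.0655, -0.001, -0.0523, 0, -0.376, 0.1, 0.008, 0.0705, -0.0012, -0.0564, 0, -0.406, 0.1, 0.009, 0.074, -0.0013, -0.0592, 0, -0.426, 0.1, 0.009, 0.074, -0.0013, -0.0592, 0, -0.426, 0.1, 0.009, 0.074, -0.0013, -0.0592, 0, -0.426, 0.1],
)

```text
time_s: 5.4
eef_pos: [0.5342, -0.1344, 0.2051]
eef_rot: [0.05, 0.686, 0.725, -0.048]
wrist_force: [-0.3, 4.5, -3.6]
opening: 0.242
grasp_force: 58.9
```

```bash
cat > st.py <<'E'
from h import *
r,t,o=pose(); k=r.apply([0,0,.0585])+t; d=k-HX
yaw=np.radians(6.4)
g=-np.pi/2+yaw-np.arctan2(14,180)/1-np.arctan2(d[1],d[0])
f=o["wrist_force"]
print("t",o["time_s"],"tcp",np.round(t,4),"knob",np.round(k,4),"rad",round(np.hypot(*d[:2]),4),"gate~",round(g,4),"lift~",round((k[2]-.133)/.115,3),"Ftool",np.round(r.inv().apply(f),2),"M",np.round(o["torque"],2),"open",round(o["opening"],3))
E
cat > sw.py <<'E'
import sys; from h import *
for d in map(float,sys.argv[1].split(',')): print(d,swing(d,float(sys.argv[2]) if len(sys.argv)>2 else 0).tolist())
E
python3 st.py; python3 sw.py .02,.03,.04,.05,.06
python3 - <<'E'
from h import *
a=snap("wrist","pics/w3.png"); cv2.imwrite("pics/w3c.png",cv2.resize(a[180:384,130:386],(750,598),interpolation=2))
E
```

```text
t 5.4 tcp [ 0.5342 -0.1344  0.2051] knob [ 0.5346 -0.1425  0.1471] rad 0.1828 gate~ 0.0666 lift~ 0.123 Ftool [ 4.94 -0.07  2.97] M [ 0.87 -0.01  0.04] open 0.242
0.02 [-0.0003, 0.0035, 0.0, -0.0028, -0.0, -0.0198]
0.03 [-0.0004, 0.0052, 0.0, -0.0042, -0.0, -0.0297]
0.04 [-0.0005, 0.007, 0.0001, -0.0055, -0.0001, -0.0396]
0.05 [-0.0006, 0.0087, 0.0001, -0.0069, -0.0001, -0.0495]
0.06 [-0.0006, 0.0105, 0.0001, -0.0083, -0.0001, -0.0594]
```

View pics/w3c.png

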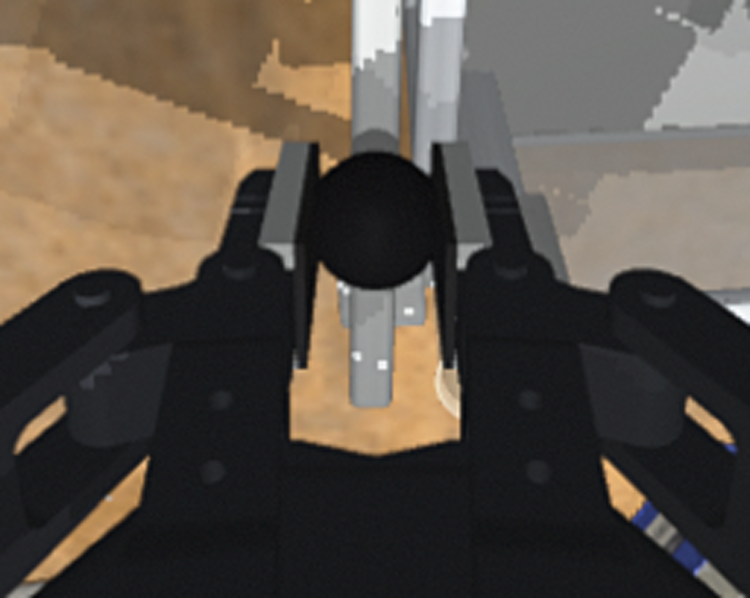

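The knob is held and the bar is over the catch, with next to no swing force. I'll creep inward.

>>> carry_out(
  steps=[-0.0002, 0.0018, 0, -0.0014, 0, -0.01, 0.1, -0.0003, 0.0035, 0, -0.0028, 0, -0.02, 0.1, -0.0004, 0.0052, 0, -0.0042, 0, -0.03, 0.1, -0.0005, 0.007, 0, -0.0055, 0, -0.04, 0.1, -0.0005, 0.007, 0, -0.0055, 0, -0.04, 0.1, -0.0005, 0.007, 0, -0.0055, 0, -0.04, 0.1],
)

```text
time_s: 6.05
eef_pos: [0.5415, -0.1344, 0.2053]
eef_rot: [0.051, 0.67, 0.739, -0.047]
wrist_force: [-0.0, 3.7, -5.1]
opening: 0.239
grasp_force: 58.8
```

```bash
python3 st.py
```

```text
t 6.05 tcp [ 0.5415 -0.1344  0.2053] knob [ 0.5422 -0.1425  0.1474] rad 0.1827 gate~ 0.0249 lift~ 0.125 Ftool [4.32 0.32 4.57] M [ 0.98 -0.03  0.03] open 0.239
```

Free so far. Next are 1 mm steps.

>>> carry_out(
  steps=[0, 0.001, 0, -0.0008, 0, -0.006, 0.1, 0, 0.002, 0, -0.0016, 0, -0.0115, 0.1, 0, 0.002, 0, -0.0016, 0, -0.0115, 0.1, 0, 0.002, 0, -0.0016, 0, -0.0115, 0.1],
)

```text
time_s: 6.45
eef_pos: [0.5435, -0.1343, 0.2054]
eef_rot: [0.052, 0.666, 0.743, -0.047]
wrist_force: [-0.4, 5.0, -3.5]
opening: 0.242
grasp_force: 58.8
```

```bash
python3 st.py
```

```text
t 6.45 tcp [ 0.5435 -0.1343  0.2054] knob [ 0.5444 -0.1424  0.1475] rad 0.1827 gate~ 0.013 lift~ 0.126 Ftool [5.47 0.16 2.79] M [0.97 0.02 0.08] open 0.242
```

>>> carry_out(
  steps=[0, 0.0005, 0, -0.0004, 0, -0.003, 0.1, 0, 0.001, 0, -0.0008, 0, -0.006, 0.1, 0, 0.001, 0, -0.0008, 0, -0.006, 0.1, 0, 0.001, 0, -0.0008, 0, -0.006, 0.1],
)

```text
time_s: 6.85
eef_pos: [0.5446, -0.1343, 0.2054]
eef_rot: [0.052, 0.664, 0.745, -0.047]
wrist_force: [-0.4, 5.2, -3.9]
opening: 0.241
grasp_force: 58.8
```

```bash
python3 st.py
```

```text
t 6.85 tcp [ 0.5446 -0.1343  0.2054] knob [ 0.5454 -0.1424  0.1475] rad 0.1827 gate~ 0.0071 lift~ 0.126 Ftool [5.71 0.19 3.15] M [0.96 0.08 0.08] open 0.241
```

>>> carry_out(
  steps=[0, 0.0005, 0, -0.0004, 0, -0.003, 0.1, 0, 0.001, 0, -0.0008, 0, -0.006, 0.1, 0, 0.001, 0, -0.0008, 0, -0.006, 0.1, 0, 0.001, 0, -0.0008, 0, -0.006, 0.1],
)

```text
time_s: 7.25
eef_pos: [0.5456, -0.1342, 0.2055]
eef_rot: [0.052, 0.662, 0.747, -0.047]
wrist_force: [0.0, 5.0, -3.6]
opening: 0.241
grasp_force: 58.8
```

```bash
python3 st.py
```

```text
t 7.25 tcp [ 0.5456 -0.1342  0.2055] knob [ 0.5465 -0.1423  0.1476] rad 0.1826 gate~ 0.0012 lift~ 0.127 Ftool [5.4  0.63 2.83] M [0.97 0.04 0.06] open 0.241
```

>>> carry_out(
  steps=[0, 0.0005, 0, -0.0004, 0, -0.003, 0.1, 0, 0.001, 0, -0.0008, 0, -0.006, 0.1, 0, 0.001, 0, -0.0008, 0, -0.006, 0.1, 0, 0.001, 0, -0.0008, 0, -0.006, 0.1],
)

```text
time_s: 7.65
eef_pos: [0.5465, -0.1342, 0.2055]
eef_rot: [0.052, 0.659, 0.748, -0.047]
wrist_force: [-1.1, 3.8, -4.5]
opening: 0.244
grasp_force: 58.9
```

```bash
python3 st.py
```

```text
t 7.65 tcp [ 0.5465 -0.1342  0.2055] knob [ 0.5474 -0.1423  0.1476] rad 0.1826 gate~ -0.0038 lift~ 0.127 Ftool [ 4.5  -0.58  3.92] M [ 0.87  0.16 -0.1 ] open 0.244
```

>>> carry_out(
  steps=[0, 0.0005, 0, -0.0004, 0, -0.003, 0.1, 0, 0.001, 0, -0.0008, 0, -0.006, 0.1, 0, 0.001, 0, -0.0008, 0, -0.006, 0.1, 0, 0.001, 0, -0.0008, 0, -0.006, 0.1],
)

```text
time_s: 8.05
eef_pos: [0.5472, -0.1341, 0.2055]
eef_rot: [0.052, 0.657, 0.751, -0.047]
wrist_force: [-3.9, 4.0, -1.5]
opening: 0.245
grasp_force: 59.0
```

```bash
python3 st.py
```

```text
t 8.05 tcp [ 0.5472 -0.1341  0.2055] knob [ 0.5482 -0.1422  0.1475] rad 0.1826 gate~ -0.008 lift~ 0.126 Ftool [ 4.66 -3.34  0.82] M [ 0.75  0.51 -0.09] open 0.245
```

Contact: about 3.6 N. Aiming for roughly 8 N at the knob.

>>> carry_out(
  steps=[0, 0.0005, 0, -0.0004, 0, -0.003, 0.1, 0, 0.001, 0, -0.0008, 0, -0.006, 0.1, 0, 0.001, 0, -0.0008, 0, -0.006, 0.1, 0, 0.001, 0, -0.0008, 0, -0.006, 0.1],
)

```text
time_s: 8.45
eef_pos: [0.5479, -0.1341, 0.2054]
eef_rot: [0.052, 0.655, 0.752, -0.047]
wrist_force: [-5.6, 2.6, -1.3]
opening: 0.246
grasp_force: 59.2
```

```bash
python3 st.py
```

```text
t 8.45 tcp [ 0.5479 -0.1341  0.2054] knob [ 0.5488 -0.1422  0.1475] rad 0.1826 gate~ -0.0116 lift~ 0.126 Ftool [ 3.49 -5.23  0.82] M [ 0.58  0.76 -0.13] open 0.246
```

>>> carry_out(
  steps=[0, 0.0005, 0, -0.0004, 0, -0.003, 0.1, 0, 0.001, 0, -0.0008, 0, -0.006, 0.1, 0, 0.0012, 0, -0.0008, 0, -0.006, 0.1, 0, 0.0012, 0, -0.0008, 0, -0.006, 0.1],
)

```text
time_s: 8.85
eef_pos: [0.5486, -0.1341, 0.2054]
eef_rot: [0.051, 0.653, 0.754, -0.047]
wrist_force: [-8.0, 2.2, -0.3]
opening: 0.239
grasp_force: 59.3
```

```bash
python3 st.py
python3 - <<'E'
from h import *
r,t,o=pose()
print(np.round(r.as_matrix(),3).tolist())
# lower: reverse tilt about knob and translate knob by world dz & along bar
k=t+r.apply([0,0,.0585]); xh=r.as_matrix()[:,0].copy(); xh[2]=0; xh/=np.linalg.norm(xh)
th0=.127
f=lambda a:(.115*np.cos(a)-.033*np.sin(a), .115*np.sin(a)+.033*np.cos(a))
for a in (.115,.1,.085,.07,.055,.04,.025,.01,0,-.01):
    A=f(a);B=f(th0); k2=k-xh*(A[0]-B[0])+[0,0,A[1]-B[1]]
    ax=np.cross([0,0,1],xh) 
    D=R.from_rotvec(r.as_matrix()[:,1]*(th0-a)); r2=D*r; t2=k2-r2.apply([0,0,.0585])
    print(a,np.round(np.r_[r.inv().apply(t2-t),(r.inv()*r2).as_rotvec()],4).tolist())
E
```

```text
t 8.85 tcp [ 0.5486 -0.1341  0.2054] knob [ 0.5496 -0.1422  0.1475] rad 0.1826 gate~ -0.0155 lift~ 0.126 Ftool [ 3.39 -7.64 -0.11] M [ 0.57  1.2  -0.24] open 0.239
[[-0.143, 0.99, 0.016], [0.98, 0.144, -0.138], [-0.139, -0.004, -0.99]]
0.115 [-0.0011, 0.0, 0.0014, 0.0, 0.012, -0.0]
0.1 [-0.0024, 0.0, 0.0031, 0.0, 0.027, -0.0]
0.085 [-0.0037, 0.0, 0.0049, -0.0, 0.042, -0.0]
0.07 [-0.0049, 0.0, 0.0067, 0.0, 0.057, -0.0]
0.055 [-0.0062, 0.0, 0.0085, -0.0, 0.072, -0.0]
0.04 [-0.0074, 0.0, 0.0104, -0.0, 0.087, -0.0]
0.025 [-0.0086, 0.0001, 0.0122, 0.0, 0.102, 0.0]
0.01 [-0.0097, 0.0001, 0.0141, 0.0, 0.117, 0.0]
0 [-0.0105, 0.0001, 0.0153, -0.0, 0.127, -0.0]
-0.01 [-0.0112, 0.0001, 0.0166, 0.0, 0.137, -0.0]
```

About 8 N at the knob means roughly 3 mm of pad travel. I'll lower partway and check for catch contact.

>>> carry_out(
  steps=[-0.0011, 0, 0.0014, 0, 0.012, 0, 0.1, -0.0024, 0, 0.0031, 0, 0.027, 0, 0.1, -0.0037, 0, 0.0049, 0, 0.042, 0, 0.1, -0.0049, 0, 0.0067, 0, 0.057, 0, 0.1, -0.0057, 0, 0.0078, 0, 0.066, 0, 0.1, -0.0057, 0, 0.0078, 0, 0.066, 0, 0.1, -0.0057, 0, 0.0078, 0, 0.066, 0, 0.1],
)

```text
time_s: 9.55
eef_pos: [0.5495, -0.1408, 0.1983]
eef_rot: [0.026, 0.654, 0.756, -0.026]
wrist_force: [-7.4, 1.7, -0.4]
opening: 0.244
grasp_force: 59.2
```

```bash
python3 st.py
```

```text
t 9.55 tcp [ 0.5495 -0.1408  0.1983] knob [ 0.5499 -0.1451  0.14  ] rad 0.1855 gate~ -0.0165 lift~ 0.061 Ftool [ 2.75 -7.08  0.25] M [ 0.49  1.12 -0.19] open 0.244
```

>>> carry_out(
  steps=[-0.001, 0, 0.0018, 0, 0.015, 0, 0.1, -0.002, 0, 0.0036, 0, 0.03, 0, 0.1, -0.002, 0, 0.0036, 0, 0.03, 0, 0.1, -0.002, 0, 0.0036, 0, 0.03, 0, 0.1],
)

```text
time_s: 9.95
eef_pos: [0.5499, -0.1435, 0.1951]
eef_rot: [0.015, 0.654, 0.756, -0.016]
wrist_force: [-6.8, 0.8, 0.0]
opening: 0.244
grasp_force: 59.3
```

```bash
python3 st.py
```

```text
t 9.95 tcp [ 0.5499 -0.1435  0.1951] knob [ 0.5501 -0.1461  0.1367] rad 0.1865 gate~ -0.0173 lift~ 0.032 Ftool [ 1.77 -6.57 -0.06] M [ 0.22  1.1  -0.15] open 0.244
```

>>> carry_out(
  steps=[-0.0008, 0, 0.0012, 0, 0.01, 0, 0.1, -0.0016, 0, 0.0024, 0, 0.02, 0, 0.1, -0.0023, 0, 0.0036, 0, 0.03, 0, 0.1, -0.0023, 0, 0.0036, 0, 0.03, 0, 0.1, -0.0023, 0, 0.0036, 0, 0.03, 0, 0.1],
)

```text
time_s: 10.45
eef_pos: [0.5504, -0.1462, 0.1919]
eef_rot: [0.004, 0.654, 0.756, -0.006]
wrist_force: [-8.0, -0.2, 1.2]
opening: 0.245
grasp_force: 59.4
```

```bash
python3 st.py
```

```text
t 10.45 tcp [ 0.5504 -0.1462  0.1919] knob [ 0.5503 -0.1471  0.1334] rad 0.1876 gate~ -0.0182 lift~ 0.003 Ftool [ 0.98 -7.92 -1.17] M [ 0.06  1.17 -0.12] open 0.245
```

Down with almost no vertical reaction. I'll ease off the inward push, which should seat the bar against the catch's inner face.

>>> carry_out(
  steps=[0, -0.0005, 0, 0, 0, 0.003, 0.1, 0, -0.001, 0, 0, 0, 0.006, 0.1, 0, -0.0015, 0, 0, 0, 0.009, 0.1, 0, -0.0015, 0, 0, 0, 0.009, 0.1, 0, -0.0015, 0, 0, 0, 0.009, 0.1],
)

```text
time_s: 10.95
eef_pos: [0.5494, -0.1462, 0.1919]
eef_rot: [0.005, 0.658, 0.753, -0.006]
wrist_force: [-5.5, -0.6, -0.5]
opening: 0.242
grasp_force: 59.1
```

```bash
python3 st.py
```

```text
t 10.95 tcp [ 0.5494 -0.1462  0.1919] knob [ 0.5494 -0.1471  0.1334] rad 0.1875 gate~ -0.0134 lift~ 0.003 Ftool [ 0.2  -5.56  0.47] M [ 0.08  0.88 -0.01] open 0.242
```

>>> carry_out(
  steps=[0, -0.0005, 0, 0, 0, 0.003, 0.1, 0, -0.001, 0, 0, 0, 0.006, 0.1, 0, -0.0015, 0, 0, 0, 0.006, 0.1, 0, -0.0015, 0, 0, 0, 0.006, 0.1, 0, -0.0015, 0, 0, 0, 0.006, 0.1],
)

```text
time_s: 11.45
eef_pos: [0.549, -0.1462, 0.192]
eef_rot: [0.006, 0.66, 0.751, -0.005]
wrist_force: [1.2, -3.6, -3.5]
opening: 0.241
grasp_force: 58.9
```

```bash
python3 st.py
```

```text
t 11.45 tcp [ 0.549  -0.1462  0.192 ] knob [ 0.5491 -0.1471  0.1335] rad 0.1875 gate~ -0.012 lift~ 0.004 Ftool [-3.72  0.74  3.61] M [-0.57 -0.3  -0.01] open 0.241
```

The force reversed with almost no movement, so the catch is holding the bar. I'll release and rise.

>>> carry_out(
  steps=[0, 0, 0.0005, 0, 0, 0, 0.3, 0, 0, 0.0005, 0, 0, 0, 0.4, 0, 0, 0.0005, 0, 0, 0, 0.55, 0, 0, 0.0005, 0, 0, 0, 0.55, 0, 0, 0.0005, 0, 0, 0, 0.55, 0, 0, -0.02, 0, 0, 0, 0.55, 0, 0, -0.05, 0, 0, 0, 0.55, 0, 0, -0.09, 0, 0, 0, 0.55, 0, 0, -0.12, 0, 0, 0, 0.55, 0, 0, -0.12, 0, 0, 0, 0.55, 0, 0, -0.12, 0, 0, 0, 0.55],
)

```text
time_s: 12.55
eef_pos: [0.5485, -0.1438, 0.3122]
eef_rot: [0.006, 0.66, 0.751, -0.005]
wrist_force: [-0.3, -0.2, 0.1]
opening: 0.55
grasp_force: 0.0
```

Run:
```python
from h import *
a=snap("wrist","pics/w4.png"); b=snap("side","pics/s4.png")
b=cv2.resize(b[130:240,205:325],None,fx=3.2,fy=3.49,interpolation=2)
cv2.imwrite("pics/m4.png",np.hstack([a[:,100:500],b[:384]]))
```

View pics/m4.png

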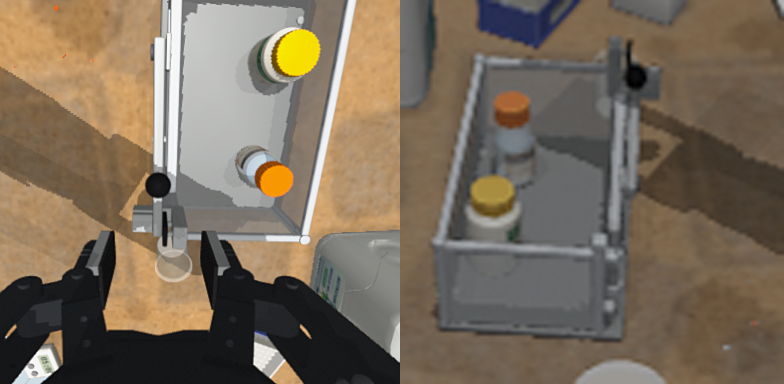

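The gate is shut with the bar between the catch and the pad. The knob is at (258,185) in the full wrist picture. I'll check its height and hand in.

Run:
```python
from h import *
p,M=T("wrist"); 
print(proj(p,M,[[.549,-.1471,.133],[.549,-.1453,.1405]]))
print(ctrl.hand_in())
```

```text
[[259.22888207 187.25459002]
 [259.51074948 188.05257979]]
the job is handed in; nothing more can be done
None
```

The gate is shut and the bar is down behind the catch, which held it when I eased off the push. The arm is clear, nothing else was touched, and I handed the job in at about 12.6 s; no result was shown. My last camera check was too coarse to confirm the bar's height, so "fully down" rests on the arm's reading of about 0.004 rad lift just before I let go.

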